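Close up the brick forge's port with its door brick

ROBOT

A 6-joint arm with a two-finger parallel gripper is mounted at the origin on the work surface. World frame = base frame: x ahead of the robot, y to its left, z up, the work surface at z = 0. Lengths are in mm, angles in degrees, forces in N, time in s.
With the tool pointing down it reaches from about 350 to 1000 mm from the base axis. Payload 7.1 kg.
Tool frame: the origin (TCP) lies at the very end of the fingers, on their centre line; the grasp point (between the pads) lies 19 mm behind it (arm.grip_point_offset is the distance from the TCP to the grasp point, in mm); z points along the fingers, y is the line along which they close (so a half turn about z gives the same grasp; the last joint's range is limited). The gripper opens to 85 mm and grips with 20 to 120 N. Pads are 22 mm wide; open, the fingers measure 114 mm over their backs; the gripper's body (76 mm by 85 mm) begins 54 mm behind the grasp point. The pads swing forward as they close: fully open they stand 13 mm farther back than shut.
Start: joints at [-78.209, 24.242, 93.386, -0, 62.372, -1.089], TCP at [139.339, -609.253, 231.319] pointing down, gripper open.
Joint ranges: [-172.04, 172.04], [-51.8, 120.97], [4.93, 147.93], [-75.15, 255.16], [6.16, 154.13], [-145.62, 145.62]. Speed limits (degrees/s): [136.94, 136.94, 172.46, 180, 180, 180].

INTERFACE

Orientations are given as [roll, pitch, yaw] about the fixed x, y, z axes, in that order (R = Rz(yaw) Ry(pitch) Rx(roll)).
In Python, from plant import arm gives the robot as it stands.
- The arm moves only by the tool carry_out, never from a script. Its argument "rows" is text: rows parted by semicolons, each of 7 numbers parted by spaces: the turn, a rotation vector about the tool's x, y, z in rad, then the shift along the tool's x, y, z in m, then the closure in counts, from 0 (fully open) to 255 (shut). A call has 1 to 8 rows; each row is the pose to reach, as a shift and turn from the pose commanded when the call began, along the tool's axes at that moment; what a row does not reach only later rows make up. A row lasts 1/12 s, in which the tool goes at most 41.7 mm and 7.16 degrees, less where a joint would pass 70% of its speed; a pose out of reach is approached as far as the arm can. A call with a gripper value outside its range is refused whole. The fingers move at their own pace and stop on an object; "grip_force" is the grip in N (left out, the last holds). Time passes only in rows, so rows that repeat a pose let the fingers close. It gives the time, the measured TCP pose, the force, the opening and the grip force at its end, in the units of the state.
- arm.observe(): the state, without advancing time (a new reading comes with each control period).
- arm.grab_frame(name): name is "scene" or "side" or "wrist"; returns a dict with "frame" (480x640x3 uint8, red, green, blue), "fov_y" (degrees; the focal length in pixels is half the picture's height over the tangent of half this angle, whatever the lens; pixels are square), "cx", "cy" (the principal point, pixels), "pose" (4x4, takes a point from camera to world coordinates). Camera axes: x right, y up, looking along -z (the intrinsics and any distortion apply to the point x, -y, -z); pixel columns grow to the right and rows downward; lengths in mm; the calibration is good to about 2 mm. The wrist camera is an equidistant fisheye: a pixel r from the principal point sees the ray r / f radians off the axis. A picture is of the moment at which its call begins. There is no depth.
- arm.close_job(): hands the job in; it is judged then, once.
Trained networks look in the newest picture that a camera, given by its name, has taken for a name from the list of things; names that differ only in an ending like _2 or _b are one class to them, and where a whole thing is asked for, a point or a joint stands for the part that bears it (a point fixed in the world has none). Each returns a list of dicts, best first, with "p" (0 to 1); they miss things now and then, are a little off and sometimes report something else, mostly with a low value. They report only what shows in the picture. A call takes as long as a camera call. They do not tell look-alikes from the thing itself.
- arm.recognise(camera, target): "rect" ([left, top, width, height] in pixels, round what is visible of it).
- arm.landmark_of(camera, target): "pixel" ([column, row] in pixels: a listed point, or the origin of a listed thing).
The state is a dict: "t": time; "joint_pos": joint angles; "dq": joint speeds; "effort": joint torques, N m; "tcp_pos": TCP position; "eef_rot": TCP orientation; "force": force on the tool from outside, world axes, zero at the start; "moment": the same for the moment, N m; "grip_width": finger opening in mm; "finger_force": force on a finger pad.
Only numpy, scipy, OpenCV 4.12 (cv2) and the standard library are available. Lean on these libraries where they do the work, as an engineer would, in place of code of your own. Each camera call takes 0.05 s, during which the arm holds its last target. There are 200 camera calls.

TASK

Get the cold gas forge ready to be closed: draw the leaf-ended bar that was left in its port out and put it flat in the red tray. Then slide the loose white door brick along the bench, never lifting it, into the port and ease it gently fully home against the stop inside. Leave the notched brick, the brush tin and the bottle where they are.

Things in the scene. Friction and masses are not known exactly. Their poses are not given: they have to be found in the camera images.
- plug: Door brick: plain white firebrick 180 (x) x 110 (y) x 60 mm high, 0.6-0.9 kg, loose, too wide to grip; friction about 0.5-0.7. Soft: over 60 N from the fingers crushes it. Origin: middle of its underside; x points to the nose, which enters the port (upright nose edges bevelled, 8 mm over 16). Starts beyond the bar's outer end, nose to the forge, up to 0.6 rad and 160 mm off the port's axis.
- port (a point): Middle of the mouth of the port, a tunnel 114 mm wide, 64 mm high, 114 mm long, through the forge's front wall; the bench is its floor, no sill. Point 32 mm above the bench; x points into the port, y level across it. Mouth's sides flare 8 mm over 16. A 20 mm high kiln shelf behind stops the brick: home, its nose is 114 mm in, its origin 24 mm in and 66 mm of it stays outside.
- forge: Fixed gas forge of cream firebricks in an iron frame, 320 mm wide (y), 344 mm long (x), 216 mm high; tie bolts stick out 35 mm at the sides, 205 mm up; burner to 380 mm, 215 mm behind the front. Origin: on the bench under the middle of the port's mouth; x into the port. The front is flat but for a 5 mm iron 194 to 216 mm up.
- bar_mid (a point): Middle of a dark steel bar left in the port, lying on the bench: 190 mm long, 16 x 16 mm, 0.36 kg; the last 50 mm at +x are a flat leaf 30 mm wide, 8 mm thick, some 40 mm inside the port. Point 8 mm above its underside; x along it to the leaf. Grip it 20 to 50 mm from the point towards -x to clear the forge; draw it out 50 to 60 mm before lifting (the door brick lies 60 mm or more beyond its end).
- tray: Red fixed steel tray, open on top, 280 mm (x) x 140 mm (y), 30 mm high, walls and floor 3 mm. Origin in the middle of its underside. The bar lies lengthwise in it.
- spare: Bystander: loose notched firebrick, 114 x 110 x 60 mm, with a tunnel-shaped notch below; beside the port, on one side. Origin in the middle of its underside.
- tin: Bystander: aluminium tin of brushes, 80 mm in diameter, 105 mm high (brush handles to 140 mm), beside the port on the other side. Origin in the middle of its underside.
- bottle: Bystander: standing water bottle, 66 mm in diameter, 210 mm high, at the far edge. Origin in the middle of its underside.
Things that resemble listed ones, but are neither listed nor needed, are in the scene too. Of the things that look like the part that bears bar_mid, take the one that is farthest from the robot's base at the start. What is shaped like the plug but brown is not meant.

How it is judged (in metres and radians):
On the way, in this order (a step that is already met when the one before it is completed fails the run):
1. the bar is out of the port and flat in the tray (x of bar_mid in the frame of tray between -0.05 and 0.05 m and y of bar_mid in the frame of tray between -0.065 and 0.065 m and z of bar_mid in the frame of tray below 0.02 m), for 0.2 s.
2. the door brick is home in the port (x of plug in the frame of port above 0.018 m and y of plug in the frame of port between -0.006 and 0.006 m and angle between the x axis of plug and the x axis of port, either way round below 0.06 rad and angle between plug's own z axis and vertical below 0.06 rad), for 0.2 s.
At the end, for the whole second after the job is handed in: The bar lies flat in the tray, its middle within 50 mm lengthwise and 65 mm across of the tray's middle and not propped up on the rim; the door brick lies flat in the port, its nose within 6 mm of the stop, within 6 mm of the port's centre line and 0.06 rad of its direction, and at rest (all of step 1 and all of step 2 and linear speed of plug below 0.01 m/s); the robot touches nothing.
It fails at once if the door brick is lifted off the bench or tipped (more than 15 mm or 0.2 rad) (height (world z) of plug above 0.015 m or angle between plug's own z axis and vertical above 0.2 rad).
It fails at once if the fingers press the soft door brick with more than 60 N (contact force between the fingers and plug above 60 N).
It fails at once if a bystander is moved more than 25 mm or knocked over (distance of any of spare, tin, bottle from where it was at the start of the episode above 0.025 m or angle between any of spare, tin, bottle's own z axis and vertical above 0.3 rad).
It also fails if it takes over 72 s, if anything falls off the work surface, if the arm or the gripper's body presses on something with over 40 N, if the wrist force passes 120 N, or if a joint passes its speed limit or range.

## Working session

There is one attempt and no reset: what is moved stays moved. The work goes in short steps, Python scripts to look and compute and a tool call to move; the robot and the scene stay as the last step left them, time stands still between calls to the robot, and variables do not carry over. Pictures are saved under pics/ and viewed, at most 10 in all, crops included, and the job is handed in when it is done.

Besides the shell and the picture viewer there is one more tool, called after "Emit:" by a JSON object that holds its "method" and its "body", one argument or row to a line. carry_out: Moves the arm, as the interface text tells. Its arguments: {"type":"object","properties":{"rows":{"type":"string"},"grip_force":{"type":"number"}},"required":["rows"]}

```bash
mkdir -p pics; ls; python3 - <<'E'
from plant import arm
import cv2,numpy as np
s=arm.observe();print(s)
for c in ["scene","side"]:
    f=arm.grab_frame(c);cv2.imwrite(f"pics/{c}0.png",f["frame"][:,:,::-1])
    print(c,f["fov_y"],f["cx"],f["cy"],np.round(f["pose"],3).tolist())
    for n in ["plug","port","forge","bar_mid","tray","spare","tin","bottle"]:
        print(n,[(np.round(d["pixel"]).tolist(),round(d["p"],2)) for d in arm.landmark_of(c,n)], [(np.round(d["rect"]).tolist(),round(d["p"],2)) for d in arm.recognise(c,n)] if n in("plug","bar_mid","tray") else "")
E
```

```text
pics
{'t': 0.0, 'joint_pos': array([-7.82092066e+01,  2.42844219e+01,  9.34317103e+01,  4.80310034e-04,
        6.23744162e+01, -1.09156588e+00]), 'dq': array([ 0.00659439, -0.0140729 , -0.07520156, -0.0218203 , -0.00957748,
       -0.01318098]), 'effort': array([-1.72406130e-04, -5.57399726e+01, -2.81744081e+01,  7.48149046e-05,
        7.41908530e-03,  3.00337513e-05]), 'tcp_pos': array([ 139.22547175, -608.72255226,  230.54390478]), 'eef_rot': array([-1.79909476e+02, -2.15009435e-03,  1.28821346e+01]), 'force': array([0.82290197, 0.7396805 , 0.23142256]), 'moment': array([ 0.0073381 ,  0.03620942, -0.03525157]), 'finger_force': 0.0, 'grip_width': 85.63842042184818}
scene 54.66777411397137 320.3185570981916 246.4368229391108 [[0.382, -0.74, 0.554, 1165.537], [0.924, 0.316, -0.216, -23.868], [-0.015, 0.594, 0.804, 966.475], [0.0, 0.0, 0.0, 1.0]]
plug [([454.0, 202.0], 0.86), ([312.0, 283.0], 0.79)] [([424.0, 161.0, 73.0, 70.0], 0.57), ([272.0, 235.0, 84.0, 83.0], 0.55)]
port [([154.0, 307.0], 0.95)] 
forge [([160.0, 319.0], 0.95)] 
bar_mid [([182.0, 304.0], 0.95), ([280.0, 188.0], 0
[... 294 characters left out ...]
486019539313 241.58721211935548 [[-0.909, 0.256, -0.329, 101.011], [-0.416, -0.6, 0.683, 1086.324], [-0.022, 0.758, 0.652, 894.644], [0.0, 0.0, 0.0, 1.0]]
plug [([211.0, 423.0], 0.74), ([287.0, 245.0], 0.57)] [([143.0, 362.0, 129.0, 104.0], 0.67), ([258.0, 201.0, 55.0, 73.0], 0.56)]
port [([367.0, 153.0], 0.66)] 
forge [] 
bar_mid [([362.0, 173.0], 0.96), ([422.0, 286.0], 0.79)] [([343.0, 157.0, 31.0, 37.0], 0.89), ([380.0, 275.0, 91.0, 36.0], 0.64), ([404.0, 158.0, 53.0, 46.0], 0.48)]
tray [([283.0, 329.0], 0.84)] [([200.0, 275.0, 164.0, 106.0], 0.56)]
spare [([429.0, 191.0], 0.67), ([359.0, 173.0], 0.27)] 
tin [([302.0, 171.0], 0.62)] 
bottle [([260.0, 182.0], 0.57), ([367.0, 154.0], 0.5)]
```

View pics/scene0.png

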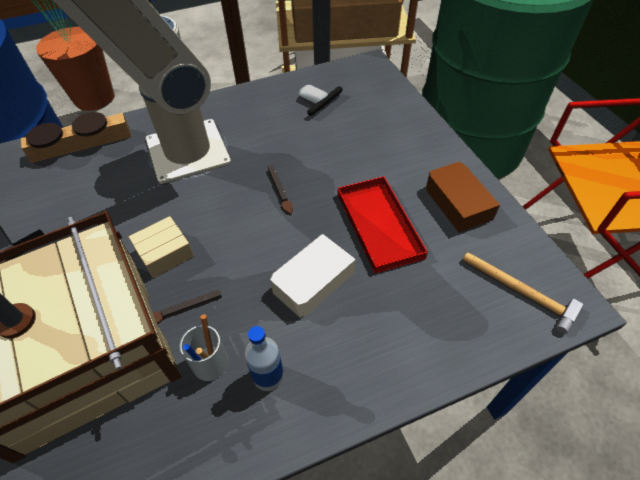

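View pics/side0.png

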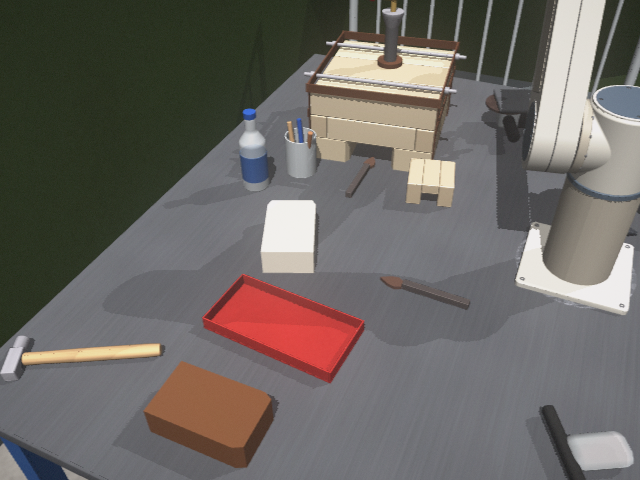

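The scene picture shows two leaf-ended bars: (182,304), half inside the port, and (280,188), lying nearer the robot's base. The one in the port fits the description and is the farther one. The white door brick is at (312,283). The brown look-alike at (454,202) is not meant. In the side picture, the bar is at (360,176) and the white brick at (290,235).

```bash
cat > h.py <<'E'
import numpy as np, cv2
from plant import arm
def K(f): return (240/np.tan(np.radians(f["fov_y"])/2))
def ray(f,px,fish=False):
    F=K(f); u=(px[0]-f["cx"])/F; v=(px[1]-f["cy"])/F
    if fish:
        r=np.hypot(u,v)+1e-12; d=np.array([u/r*np.sin(r),-v/r*np.sin(r),-np.cos(r)])
    else: d=np.array([u,-v,-1.])
    P=np.array(f["pose"]); d=P[:3,:3]@d
    return P[:3,3],d/np.linalg.norm(d)
def onz(f,px,z,fish=False):
    o,d=ray(f,px,fish); return o+d*(z-o[2])/d[2]
def proj(f,X,fish=False):
    P=np.array(f["pose"]); c=(np.atleast_2d(X)-P[:3,3])@P[:3,:3]; x,y,w=c[:,0],-c[:,1],-c[:,2]
    F=K(f)
    if fish:
        r=np.hypot(x,y)+1e-12; t=np.arctan2(r,w); return np.c_[f["cx"]+F*t*x/r,f["cy"]+F*t*y/r]
    return np.c_[f["cx"]+F*x/w,f["cy"]+F*y/w]
def tri(rays):
    A=0;b=0
    for o,d in rays:
        M=np.eye(3)-np.outer(d,d);A=A+M;b=b+M@o
    return np.linalg.solve(A,b)
E
python3 - <<'E'
from h import *
f=arm.grab_frame("scene");g=arm.grab_frame("side");print(f.keys())
for n,a,b,z in [("plug",(312,283),(287,245),0),("port",(154,307),(367,153),32),("bar",(182,304),(362,173),8),("bar2",(280,188),(422,286),8),("tray",(379,224),(283,329),0),("spare",(165,252),(429,191),0),("tin",(209,365),(302,171),0),("bottle",(266,375),(260,182),0)]:
    print(n,onz(f,a,z).round(),onz(g,b,z).round(),tri([ray(f,a),ray(g,b)]).round())
a=cv2.resize(f["frame"][250:400,60:260],(800,600),interpolation=3) [:, :]
c1=cv2.resize(f["frame"][220:345,130:370],None,fx=3.3,fy=3.3,interpolation=2)[:300*2//2+110]
c2=cv2.resize(g["frame"][130:215,290:480],None,fx=4.2,fy=4.2,interpolation=2)
W=798
c1=cv2.resize(f["frame"][225:325,130:370],(798,330));c2=cv2.resize(g["frame"][130:205,250:475],(798,266))
cv2.imwrite("pics/crop1.png",np.vstack([c1,c2])[:,:,::-1])
w=arm.grab_frame("wrist");cv2.imwrite("pics/w0.png",w["frame"][:,:,::-1]);print(w["fov_y"],w["cx"],w["cy"],np.round(w["pose"],3).tolist())
E
```

```text
dict_keys(['frame', 'fov_y', 'cx', 'cy', 'pose'])
plug [595. 175.   0.] [599. 182.  -0.] [598. 177.  -1.]
port [ 532. -190.   32.] [ 552. -200.   32.] [ 544. -186.   45.]
bar [ 534. -132.    8.] [ 542. -141.    8.] [ 539. -131.   15.]
bar2 [271. 207.   8.] [281. 196.   8.] [279. 205.  17.]
tray [493. 409.   0.] [495. 409.   0.] [494. 409.   1.]
spare [ 359. -140.    0.] [ 364. -143.    0.] [ 362. -139.    3.]
tin [ 702. -111.    0.] [ 695. -100.    0.] [ 700. -111.   -8.]
bottle [772.  -3.   0.] [774. -13.   0.] [772.  -5.   4.]
65.70646984690485 321.9220197047843 238.9161191987796 [[0.223, 0.942, 0.253, 202.687], [-0.975, 0.215, 0.056, -595.117], [-0.002, -0.259, 0.966, 373.181], [0.0, 0.0, 0.0, 1.0]]
```

View pics/crop1.png

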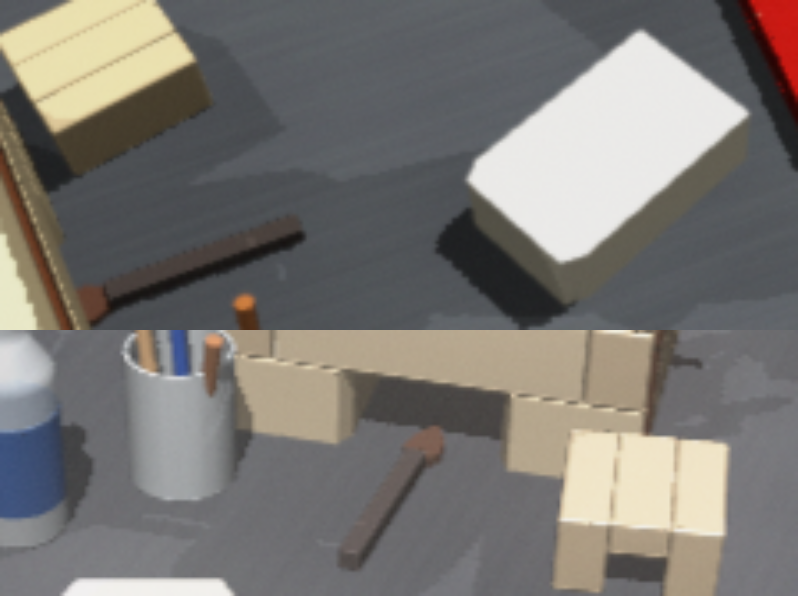

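Confirmed: the upper crop shows the bar whose leaf runs into the port, with the plain white brick at right. The lower crop shows the same bar pointing into the mouth. I'll move to an overview pose with the wrist camera facing the port.

Emit:
{"method": "carry_out", "body": {
  "rows": "0 0 0 0 0 -0.04 0; 0 0 0 0 0 -0.08 0; 0 0 -0.12 0.025 -0.03 -0.1 0; 0 0 -0.24 0.05 -0.061 -0.11 0; 0 0 -0.36 0.075 -0.092 -0.11 0; 0 0 -0.48 0.1 -0.122 -0.11 0; 0 0 -0.6 0.125 -0.153 -0.11 0; 0 0 -0.72 0.15 -0.184 -0.11 0"
}}

```text
t: 2.02
tcp_pos: [244.9, -394.7, 341.5]
eef_rot: [180.0, 0.0, 54.4]
force: [-0.8, 0.5, 0.4]
grip_width: 85.4
finger_force: 0.0
```

Emit:
{"method": "carry_out", "body": {
  "rows": "0 0 -0.1 0.04 -0.006 0 0; 0 0 -0.2 0.08 -0.013 0 0; 0 0 -0.3 0.12 -0.02 0 0; 0 0 -0.4 0.16 -0.026 0 0; 0 0 -0.5 0.2 -0.033 0 0; 0 0 -0.62 0.24 -0.04 0 0; 0 0 -0.62 0.28 -0.046 0 0; 0 0 -0.62 0.32 -0.052 0 0"
}}

```text
t: 2.68
tcp_pos: [390.3, -104.7, 341.7]
eef_rot: [179.9, 0.0, 89.7]
force: [1.6, -0.8, 0.1]
grip_width: 85.3
finger_force: 0.0
```

Emit:
{"method": "carry_out", "body": {
  "rows": "0 0 0 0.025 0.032 0 0; 0 0 0 0.05 0.064 0 0; 0 0 0 0.075 0.096 0 0; 0 0 0 0.1 0.096 0 0; 0 0 0 0.13 0.096 0 0; 0 0 0 0.16 0.096 0 0; 0 0 0 0.16 0.096 0 0"
}}

```text
t: 3.27
tcp_pos: [486.8, 56.7, 341.2]
eef_rot: [-180.0, -0.1, 89.8]
force: [0.0, -0.4, -0.4]
grip_width: 85.3
finger_force: 0.0
```

```bash
python3 - <<'E'
from h import *
w=arm.grab_frame("wrist");cv2.imwrite("pics/w1.png",w["frame"][:,:,::-1])
import pickle;pickle.dump(w,open("w1.pkl","wb"))
s=arm.observe();print(s["tcp_pos"],s["eef_rot"],s["joint_pos"],s["force"])
for n,z in [("plug",0),("port",32),("bar_mid",8),("tray",0),("spare",0),("tin",0),("bottle",0)]:
    print(n,[(np.round(d["pixel"]).tolist(),round(d["p"],2),onz(w,d["pixel"],z,True).round()) for d in arm.landmark_of("wrist",n)])
E
```

```text
[486.76819446  54.89809959 341.28287292] [-1.79994263e+02 -1.84244049e-02  8.98676894e+01] [5.03105685e+00 5.71665962e+00 1.03186971e+02 1.99409868e-02
 7.11004257e+01 5.15690677e+00] [0.86036419 0.49499968 0.69906289]
plug [([402.0, 102.0], 0.58, array([591., 176.,   0.]))]
port []
bar_mid [([359.0, 326.0], 0.82, array([ 539., -135.,    8.])), ([165.0, 89.0], 0.67, array([278., 204.,   8.]))]
tray []
spare [([240.0, 323.0], 0.69, array([ 364., -135.,    0.]))]
tin [([465.0, 303.0], 0.62, array([ 700., -108.,    0.]))]
bottle [([514.0, 236.0], 0.82, array([769.,  -4.,   0.]))]
```

View pics/w1.png

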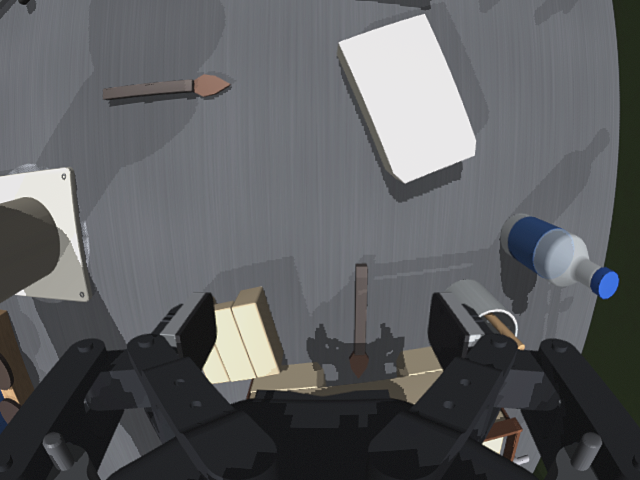

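The wrist picture shows the bar from its end (361,265) to its leaf (359,372), the white brick's top-face corners near (425,14), (339,42), (476,152) and (405,183), and the forge front behind the fingers near row 380.

```bash
cat >> h.py <<'E'
def plugfit(f,fish=False,box=None):
    """white top face -> pose on z=60"""
    im=f["frame"].astype(int); m=((im.min(2)>200)&(im.max(2)-im.min(2)<14)).astype(np.uint8)
    if box: k=np.zeros_like(m);k[box[1]:box[3],box[0]:box[2]]=1;m*=k
    n,l,st,_=cv2.connectedComponentsWithStats(m)
    i=1+np.argmax(st[1:,4]); c=max(cv2.findContours((l==i).astype(np.uint8),0,1)[0],key=cv2.contourArea)[:,0]
    p=np.array([onz(f,q,60,fish)[:2] for q in c],np.float32)
    r=cv2.minAreaRect(p); return np.round(r[0],1),np.round(r[1],1),round(r[2],2),st[i][:4]
E
python3 - <<'E'
from h import *;import pickle
w=pickle.load(open("w1.pkl","rb"));f=arm.grab_frame("scene");g=arm.grab_frame("side")
print(plugfit(w,True));print(plugfit(f,box=(260,220,370,330)));print(plugfit(g,box=(240,180,340,290)))
a=onz(w,(361.5,265),16,True);b=onz(w,(359.5,350),16,True);print(a,b,np.degrees(np.arctan2(*(b-a)[1::-1])))
for F,a,b in [(f,(218,294.5),(163,313.5)),(g,(349,193),(367,161))]:
    a=onz(F,a,14);b=onz(F,b,14);print(a,b,np.degrees(np.arctan2(*(b-a)[1::-1])))
E
```

```text
(array([590.4, 177.5]), array([109.9, 179.8]), 22.68, array([339,  14, 137, 169], dtype=int32))
(array([591.9, 177.9]), array([108.3, 178.7]), 22.69, array([271, 235,  84,  69], dtype=int32))
(array([591.8, 179.8]), array([111.1, 181.1]), 22.71, array([261, 200,  55,  53], dtype=int32))
[538.77006385 -38.40670051  16.        ] [ 540.69343467 -170.8488346    16.        ] -89.16798921300607
[545.7518581  -45.99316592  14.        ] [ 545.36577228 -177.10848791   14.        ] -90.16871425715568
[537.65089533 -39.13850463  14.        ] [ 547.32270643 -190.17200834   14.        ] -86.33592342930618
```

Emit:
{"method": "carry_out", "body": {
  "rows": "0 0 0 -0.03 0.01 0.02 0; 0 0 0 -0.06 0.02 0.045 0; 0 0 0 -0.09 0.03 0.07 0; 0 0 0 -0.12 0.042 0.1 0; 0 0 0 -0.154 0.053 0.13 0; 0 0 0 -0.154 0.053 0.17 0; 0 0 0 -0.154 0.053 0.21 0; 0 0 0 -0.154 0.053 0.23 0"
}}

```text
t: 4.43
tcp_pos: [536.6, -102.5, 107.2]
eef_rot: [-179.7, -0.1, 89.5]
force: [-1.4, -0.8, -0.1]
grip_width: 85.2
finger_force: 0.0
```

```bash
python3 - <<'E'
from h import *
w=arm.grab_frame("wrist");cv2.imwrite("pics/w2.png",w["frame"][:,:,::-1])
import pickle;pickle.dump(w,open("w2.pkl","wb"))
s=arm.observe();print(s["tcp_pos"],s["eef_rot"],s["force"])
for n,z in [("port",32),("bar_mid",8),("forge",0),("spare",0),("tin",0)]:
    print(n,[(np.round(d["pixel"]).tolist(),round(d["p"],2),onz(w,d["pixel"],z,True).round()) for d in arm.landmark_of("wrist",n)])
E
```

```text
[ 534.7960064  -101.76505934  104.62424126] [-1.79456342e+02 -1.11235935e-01  8.95510271e+01] [-2.02504549  1.45521583 -3.13687798]
port []
bar_mid [([328.0, 285.0], 0.71, array([ 540., -135.,    8.]))]
forge []
spare [([110.0, 284.0], 0.64, array([ 362., -140.,    0.]))]
tin [([534.0, 241.0], 0.75, array([ 701., -106.,    0.]))]
```

View pics/w2.png

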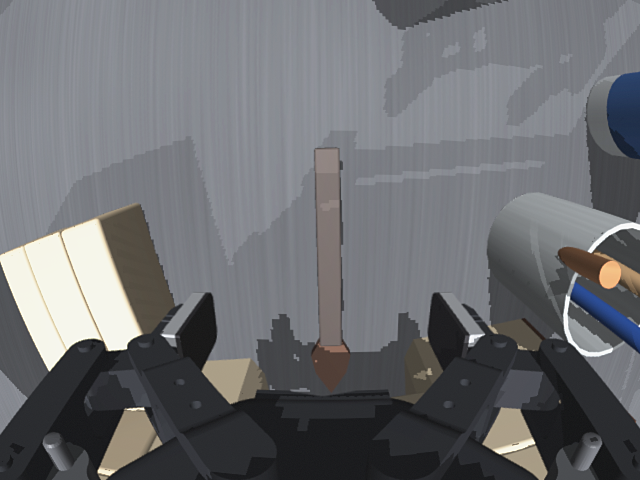

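The wrist picture shows the bar from its end (327,149) to the leaf's tip (332,388). The two front pillars of the port are at about (255,365) and (410,365).

```bash
python3 - <<'E'
from h import *;import pickle
w=pickle.load(open("w2.pkl","rb"))
for a,b in [((316,149),(319,346)),((339,149),(342,346)),((327.5,149),(330.5,346))]:
    a=onz(w,a,16,True);b=onz(w,b,16,True);print(a.round(1),b.round(1),np.degrees(np.arctan2(*(b-a)[1::-1])))
s=arm.observe();print(s["tcp_pos"],s["eef_rot"],s["force"],s["dq"])
c=w["frame"][330:460,200:460];cv2.imwrite("pics/c2.png",cv2.resize(c,None,fx=3,fy=3,interpolation=2)[:,:,::-1])
E
```

```text
[532.6 -41.8  16. ] [ 533.  -179.9   16. ] -89.85373604794685
[546.9 -41.9  16. ] [ 549.7 -180.    16. ] -88.86616154027705
[539.8 -41.8  16. ] [ 541.3 -179.9   16. ] -89.36065078275935
[ 540.49694184 -101.86721036  113.36999248] [1.79801765e+02 4.14018378e-02 8.96598347e+01] [0.07982833 0.02531265 0.24916969] [ 0.1877183  -0.66109361  0.0091944  -0.01120073 -0.29638529  0.00844509]
```

Emit:
{"method": "carry_out", "body": {
  "rows": "0 0 0 0 0 0 0; 0 0 0 0 0 0 0"
}}

```text
t: 4.9
tcp_pos: [540.1, -101.6, 113.2]
eef_rot: [179.8, 0.0, 89.7]
force: [0.5, -0.4, -0.2]
grip_width: 85.8
finger_force: 0.0
```

Emit:
{"method": "carry_out", "body": {
  "rows": "0 0 0 0 0 0.03 0; 0 0 0 0 0 0.06 0; 0 0 0 0 0 0.085 0; 0 0 0 0 0 0.1 0; 0 0 0 0 0 0.105 0; 0 0 0 0 0 0.107 0; 0 0 0 0 0 0.107 0; 0 0 0 0 0 0.107 0"
}}

```text
t: 5.57
tcp_pos: [540.0, -101.7, 5.6]
eef_rot: [179.9, 0.0, 89.7]
force: [-0.5, -0.0, -0.1]
grip_width: 85.2
finger_force: 0.0
```

Emit:
{"method": "carry_out", "body": {
  "rows": "0 0 0 0 0 0.002 255; 0 0 0 0 0 0.002 255; 0 0 0 0 0 0.002 255; 0 0 0 0 0 0.002 255; 0 0 0 0 0 0.002 255; 0 0 0 0 0 0.002 255; 0 0 0 0 0 0.002 255; 0 0 0 0 0 0.002 255",
  "grip_force": 60
}}

```text
t: 6.23
tcp_pos: [539.5, -101.7, 2.8]
eef_rot: [179.9, 0.0, 89.7]
force: [-0.1, 0.8, 5.6]
grip_width: 14.4
finger_force: 59.7
```

Emit:
{"method": "carry_out", "body": {
  "rows": "0 0 0 0.01 0 0 255; 0 0 0 0.025 0 0 255; 0 0 0 0.04 0 0 255; 0 0 0 0.055 0 0 255; 0 0 0 0.058 0 0 255; 0 0 0 0.058 0 -0.02 255; 0 0 0 0.058 0 -0.05 255; 0 0 0 0.058 0 -0.08 255"
}}

```text
t: 6.9
tcp_pos: [537.5, -43.2, 81.7]
eef_rot: [-179.8, -0.0, 89.7]
force: [-0.0, 0.4, -3.2]
grip_width: 14.6
finger_force: 59.0
```

```bash
python3 - <<'E'
from h import *
f=arm.grab_frame("scene");g=arm.grab_frame("side")
s=arm.observe();print(s["tcp_pos"],s["eef_rot"],s["force"],s["grip_width"],s["joint_pos"])
# tray by red mask -> bbox in the rim plane
for F,n in((f,"scene"),(g,"side")):
    hsv=cv2.cvtColor(F["frame"],cv2.COLOR_RGB2HSV);m=(((hsv[...,0]<6)|(hsv[...,0]>174))&(hsv[...,1]>180)&(hsv[...,2]>60)).astype(np.uint8)
    k,l,st,_=cv2.connectedComponentsWithStats(m)
    for i in range(1,k):
        if st[i][4]>2000 and 150<st[i][0]<350:
            c=max(cv2.findContours((l==i).astype(np.uint8),0,1)[0],key=cv2.contourArea)
            h=cv2.convexHull(c)[:,0];q=cv2.approxPolyDP(h.reshape(-1,1,2),6,True)[:,0]
            print(n,st[i],q.tolist(),[onz(F,p,30)[:2].round().tolist() for p in q], cv2.minAreaRect(np.array([onz(F,p,30)[:2] for p in h],np.float32)))
    print(arm.landmark_of(n,"bar_mid"))
E
```

```text
[541.83510546 -43.73738846  85.78086235] [1.79629990e+02 3.15200389e-02 8.96593078e+01] [ 1.94915575 -0.03704368 -3.46433844] 14.397765947170038 [-5.87170738e+00  2.96769204e+01  1.08897703e+02  6.53259740e-03
  4.10540509e+01 -5.53602919e+00]
scene [ 338  177   89   96 4584] [[383, 177], [426, 253], [374, 272], [338, 188]] [[366.0, 483.0], [642.0, 460.0], [642.0, 317.0], [355.0, 350.0]] ((504.38262939453125, 402.00225830078125), (147.34613037109375, 293.8899841308594), 85.57310485839844)
[{'pixel': [280.6, 190.2], 'p': 0.9}, {'pixel': [195.4, 279.3], 'p': 0.62}]
[{'pixel': [422.7, 288.9], 'p': 0.69}, {'pixel': [352.3, 157.0], 'p': 0.45}]
```

Bar in the gripper and clear of the port. Next I carry it to the tray, turning it to the tray's direction.

Emit:
{"method": "carry_out", "body": {
  "rows": "0 0 -0.08 0 0 -0.035 255; 0 0 -0.2 0.02 0 -0.06 255; 0 0 -0.32 0.055 -0.01 -0.06 255; 0 0 -0.44 0.095 -0.02 -0.06 255; 0 0 -0.56 0.135 -0.03 -0.06 255; 0 0 -0.68 0.175 -0.04 -0.06 255; 0 0 -0.8 0.215 -0.05 -0.06 255; 0 0 -0.92 0.255 -0.06 -0.06 255"
}}

```text
t: 7.77
tcp_pos: [478.6, 212.9, 140.1]
eef_rot: [-179.8, -0.1, 142.7]
force: [1.6, 0.7, -4.4]
grip_width: 14.3
finger_force: 59.6
```

Emit:
{"method": "carry_out", "body": {
  "rows": "0 0 -0.12 0.028 0.029 0 255; 0 0 -0.24 0.056 0.058 0 255; 0 0 -0.36 0.084 0.087 0 255; 0 0 -0.48 0.11 0.115 0 255; 0 0 -0.567 0.13 0.136 0 255; 0 0 -0.567 0.138 0.144 0 255; 0 0 -0.567 0.138 0.144 0.02 255; 0 0 -0.567 0.138 0.144 0.02 255"
}}

```text
t: 8.43
tcp_pos: [456.6, 408.6, 117.4]
eef_rot: [-179.7, -0.3, 174.9]
force: [-1.3, -1.4, -5.9]
grip_width: 14.3
finger_force: 59.6
```

```bash
python3 - <<'E'
from h import *
f=arm.grab_frame("scene");g=arm.grab_frame("side");w=arm.grab_frame("wrist")
s=arm.observe();print(s["tcp_pos"],s["eef_rot"],s["force"],s["grip_width"])
for n,F in(("scene",f),("side",g)):print(arm.landmark_of(n,"tray"),plugfit(F,box=(240,180,370,330)))
cv2.imwrite("pics/w3.png",np.hstack([cv2.resize(w["frame"],(480,360)),cv2.resize(g["frame"][220:400,180:340],(320,360))])[:,:,::-1])
E
```

```text
[458.72970167 408.63676722 120.9780051 ] [-1.79848894e+02 -1.38521369e-01  1.74782486e+02] [ 0.07596526 -0.16266869 -3.56695162] 14.05553054122936
[{'pixel': [377.6, 225.4], 'p': 0.66}] (array([591.9, 178. ]), array([108.3, 178.9]), 22.69, array([271, 241,  84,  63], dtype=int32))
[{'pixel': [280.6, 328.2], 'p': 0.58}] (array([634.3, 213.9]), array([ 35.2, 161.5]), 35.81, array([261, 206,  18,  47], dtype=int32))
```

View pics/w3.png

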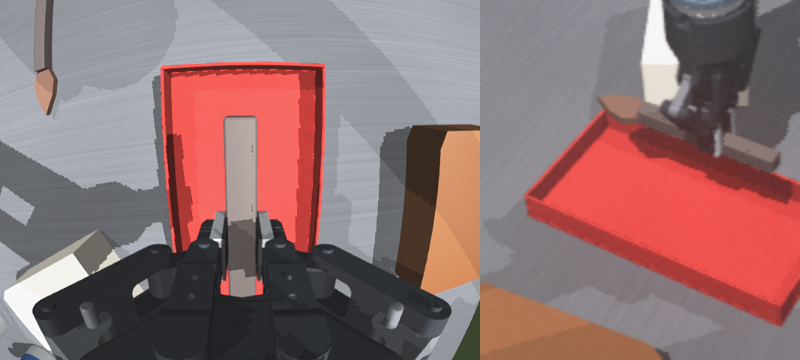

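The bar hangs centred over the tray and parallel to it (wrist view: bar from (240,118), tray rim (162–325,66)). I'll lower it, release it and back off.

Emit:
{"method": "carry_out", "body": {
  "rows": "0 0 0 0 0 0.03 255; 0 0 0 0 0 0.06 255; 0 0 0 0 0 0.085 255; 0 0 0 0 0 0.1 255; 0 0 0 0 0 0.108 255; 0 0 0 0 0 0.111 255; 0 0 0 0 0 0.113 255; 0 0 0 0 0 0.113 255"
}}

```text
t: 9.35
tcp_pos: [460.2, 410.6, 10.2]
eef_rot: [179.9, 0.1, 174.8]
force: [-0.0, 0.2, -2.7]
grip_width: 14.1
finger_force: 59.6
```

Emit:
{"method": "carry_out", "body": {
  "rows": "0 0 0 0 0 0 170; 0 0 0 0 0 0 170; 0 0 0 0 0 0 170; 0 0 0 0 0 0 170; 0 0 0 0 0 -0.02 170; 0 0 0 0 0 -0.05 170; 0 0 0 0 0 -0.09 170; 0 0 0 0 0 -0.13 170"
}}

```text
t: 10.02
tcp_pos: [458.8, 409.6, 140.3]
eef_rot: [-179.9, -0.1, 174.9]
force: [0.1, 0.7, 0.1]
grip_width: 28.5
finger_force: 0.0
```

```bash
python3 - <<'E'
from h import *
f=arm.grab_frame("scene");g=arm.grab_frame("side");w=arm.grab_frame("wrist")
s=arm.observe();print(s["tcp_pos"],s["eef_rot"],s["force"],s["grip_width"])
for n,F in(("scene",f),("side",g),("wrist",w)):print(n,[(d["pixel"],d["p"],onz(F,d["pixel"],11,n=="wrist").round()) for d in arm.landmark_of(n,"bar_mid")],[onz(F,d["pixel"],0,n=="wrist").round() for d in arm.landmark_of(n,"tray")])
# port search: fit vertical edges in side picture
cv2.imwrite("pics/port.png",np.vstack([cv2.resize(g["frame"][85:185,270:470],(800,400),interpolation=2),cv2.resize(f["frame"][250:350,100:300],(400,200))[:, :].repeat(1,0) if 0 else cv2.resize(f["frame"][270:320,100:300],(800,200),interpolation=2)])[:,:,::-1])
E
```

```text
[461.52618693 411.9352581  143.56303727] [179.66457583   0.32504876 174.85532283] [-0.20495789 -0.47244866 -0.75637527] 28.74849171531174
scene [([378.6, 219.3], 0.69, array([486., 410.,  11.]))] [array([503., 405.,   0.])]
side [([419.9, 289.4], 0.97, array([281., 210.,  11.])), ([283.2, 324.7], 0.69, array([495., 407.,  11.]))] [array([493., 412.,   0.])]
wrist [([314.7, 265.4], 0.82, array([494., 406.,  11.])), ([67.8, 45.0], 0.57, array([279., 210.,  11.]))] [array([495., 405.,   0.])]
```

View pics/port.png

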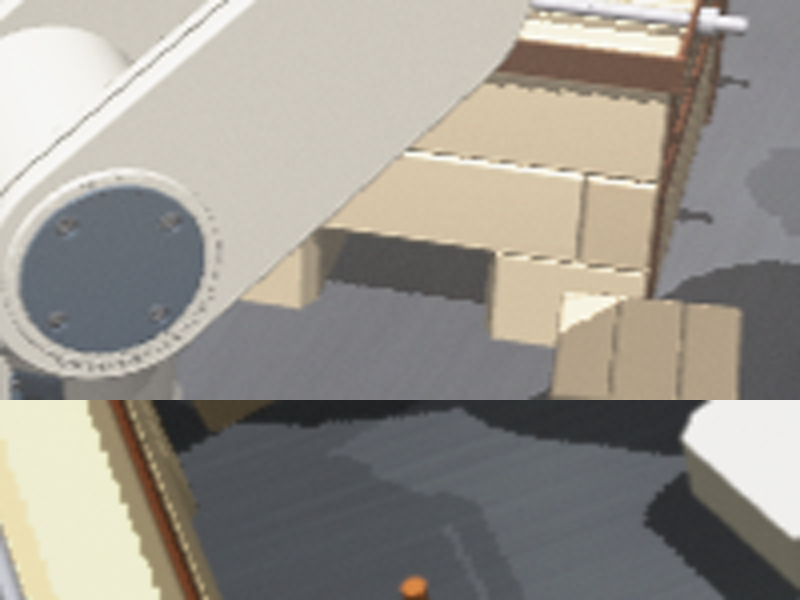

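The bar is at about (494,407), in the tray centred at (495,406), so step 1 is done. In the port picture, the mouth's inner bottom corners are at (303,307) and (492,340), which are side pixels (345.8,161.8) and (393,170). Next I fix the port's axis from those pixels and from the forge's front edges.

```bash
python3 - <<'E'
from h import *;import pickle
g=arm.grab_frame("side");f=arm.grab_frame("scene")
s0=cv2.imread("pics/side0.png")[:,:,::-1]
P=lambda x,y:(270+x/4,85+y/4)
q={"L":P(303,307),"R":P(492,340),"Lout":P(242,300),"R2":P(553,347)}
for k,v in q.items():print(k,onz(g,v,0).round(1))
for k,v in {"LintelL":P(330,228),"LintelR":P(492,254)}.items():print(k,onz(g,v,64).round(1))
# forge front top-edge of brick (z=194), and joint lines
for a,b in [((495,82),(668,102))]: print([onz(g,P(*p),194).round(1) for p in (a,b)])
for n,F in(("scene",f),("side",g)):
  for t,z in(("port",32),("forge",0)):print(n,t,[(onz(F,d["pixel"],z).round(1),round(d["p"],2)) for d in arm.landmark_of(n,t)])
w=pickle.load(open("w2.pkl","rb"))
s=cv2.imread("pics/side0.png")
cv2.imwrite("pics/fine.png",np.vstack([cv2.resize(s[85:175,300:460],(800,450),interpolation=2)]+[cv2.resize(cv2.imread("pics/w2.png")[345:395,200:460],(780,150),interpolation=2) .copy() if 0 else cv2.copyMakeBorder(cv2.resize(cv2.imread("pics/w2.png")[345:395,200:460],(780,150),interpolation=2),0,0,0,20,0)]))
E
```

```text
L [ 605.6 -185.2    0. ]
R [ 476.5 -196.5    0. ]
Lout [ 646.7 -177.3    0. ]
R2 [ 437.3 -204.1    0. ]
LintelL [ 588.5 -187.3   64. ]
LintelR [ 481.2 -197.6   64. ]
[array([ 482.3, -180.2,  194. ]), array([ 380.3, -195.3,  194. ])]
scene port [(array([ 540.1, -198.6,   32. ]), 0.72)]
scene forge [(array([ 539.7, -197.4,    0. ]), 0.77)]
side port [(array([ 551.7, -208.9,   32. ]), 0.58)]
side forge []
```

View pics/fine.png

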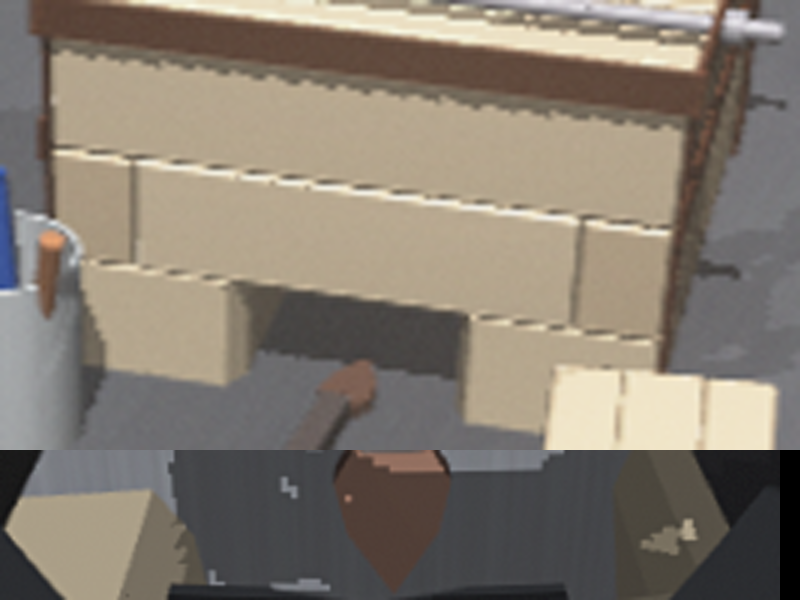

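```bash
python3 - <<'E'
from h import *
g=arm.grab_frame("side");f=arm.grab_frame("scene")
P=lambda x,y:(300+x/5,85+y/5)
def L(a,b,z):
    a=onz(g,P(*a),z);b=onz(g,P(*b),z);d=a-b;print(z,a.round(1),b.round(1),np.hypot(*d[:2]).round(1),np.degrees(np.arctan2(d[1],d[0])).round(2))
L((52,48),(688,125),194);L((55,152),(670,229),129);L((55,152),(670,229),128);L((228,384),(465,424),0);L((88,262),(660,340),64);L((88,376),(545,432),0);L((30,30),(700,108),194)
# top-view edge of the forge iron in scene picture
s=cv2.imread("pics/scene0.png");hs=cv2.cvtColor(s,cv2.COLOR_BGR2HSV)
for a,b in [((109,213),(175,379)),]:
    for z in(216,):
        A=onz(f,a,z);B=onz(f,b,z);d=B-A;print(A.round(1),B.round(1),np.hypot(*d[:2]),np.degrees(np.arctan2(d[1],d[0])))
E
```

```text
194 [ 691.3 -155.7  194. ] [ 379.7 -198.2  194. ] 314.5 7.77
129 [ 696.8 -167.5  129. ] [ 385.2 -212.5  129. ] 314.8 8.22
128 [ 697.6 -169.1  128. ] [ 385.5 -214.2  128. ] 315.3 8.22
0 [ 605.9 -184.8    0. ] [ 476.8 -197.4    0. ] 129.7 5.59
64 [ 682.  -173.5   64. ] [ 383.8 -215.1   64. ] 301.1 7.93
0 [ 678.4 -163.     0. ] [ 436.  -206.4    0. ] 246.3 10.16
194 [ 709.7 -169.1  194. ] [ 378.9 -216.5  194. ] 334.1 8.15
[ 389.1 -204.3  216. ] [ 807.8 -150.1  216. ] 422.22683978978966 7.373229422531763
```

```bash
python3 - <<'E'
from h import *;import pickle
w=pickle.load(open("w2.pkl","rb"));w1=pickle.load(open("w1.pkl","rb"))
print(onz(w,(250,358.3),0,True),onz(w,(258,375),0,True),onz(w,(203,370),0,True))
c=np.array([541,-190]);a=np.radians(-82);u=np.array([np.cos(a),np.sin(a)]);v=np.array([-u[1],u[0]])
for s in(-65,65):
    X=np.r_[c+s*v,0];print(X,proj(w,X,True),proj(w1,X,True))
s=arm.observe();print(s["tcp_pos"],s["eef_rot"])
p=np.array([591.3,178.2]);print("plug in port frame",(p-c)@u,(p-c)@v)
E
```

```text
[ 4.77266558e+02 -2.02273623e+02  2.84217094e-14] [ 4.82337947e+02 -2.18758770e+02 -2.84217094e-14] [ 435.10124088 -216.68501566    0.        ]
[ 476.63257553 -199.04625156    0.        ] [[248.84288942 354.93232939]] [[316.11138025 360.35583868]]
[ 605.36742447 -180.95374844    0.        ] [[412.32422603 334.05327524]] [[400.07319614 348.70533093]]
[459.43103925 410.08491872 139.15465277] [-1.79989341e+02 -1.00129220e-02  1.74856172e+02]
plug in port frame -357.6162959323549 101.05401963119705
```

Port mouth at about (541.5,-192), axis heading −82°. In the port's frame the brick sits at (−358,+101), turned 14.7°. The plan has two pushes:
1. Square the brick sideways with both open fingers until it's on the axis.
2. Push it from behind into the port.

Emit:
{"method": "carry_out", "body": {
  "rows": "0 0 -0.05 -0.033 -0.024 0 0; 0 0 -0.1 -0.066 -0.048 0 0; 0 0 -0.15 -0.099 -0.072 0 0; 0 0 -0.2 -0.132 -0.096 0 0; 0 0 -0.229 -0.165 -0.12 0 0; 0 0 -0.229 -0.198 -0.144 0 0; 0 0 -0.229 -0.231 -0.168 0 0; 0 0 -0.229 -0.264 -0.192 0 0"
}}

```text
t: 11.53
tcp_pos: [706.5, 193.6, 139.3]
eef_rot: [180.0, 0.0, -172.0]
force: [-0.6, 0.1, -0.7]
grip_width: 85.2
finger_force: 0.0
```

Emit:
{"method": "carry_out", "body": {
  "rows": "0 0 0 0 0 0 0; 0 0 0 0 0 0 0; 0 0 0 0 0 0 0"
}}

```text
t: 11.78
tcp_pos: [704.6, 195.0, 138.8]
eef_rot: [180.0, -0.1, -172.1]
force: [0.6, 0.6, -0.0]
grip_width: 85.6
finger_force: 0.0
```

Emit:
{"method": "carry_out", "body": {
  "rows": "0 0 0 0 0 0.03 0; 0 0 0 0 0 0.065 0; 0 0 0 0 0 0.095 0; 0 0 0 0 0 0.115 0; 0 0 0 0 0 0.125 0; 0 0 0 0.006 0 0.125 0; 0 0 0 0.013 0 0.125 0; 0 0 0 0.018 0 0.125 0"
}}

```text
t: 12.45
tcp_pos: [687.0, 193.4, 16.0]
eef_rot: [180.0, 0.1, -172.0]
force: [0.0, -0.3, -0.1]
grip_width: 85.3
finger_force: 0.0
```

Emit:
{"method": "carry_out", "body": {
  "rows": "0 0 0 0.004 0 0 0; 0 0 0 0.008 0 0 0; 0 0 0 0.012 0 0 0; 0 0 0 0.016 0 0 0; 0 0 0 0.02 0 0 0; 0 0 0 0.024 0 0 0; 0 0 0 0.028 0 0 0; 0 0 0 0.032 0 0 0"
}}

```text
t: 13.12
tcp_pos: [657.1, 188.1, 15.1]
eef_rot: [-180.0, 0.2, -172.0]
force: [5.2, -1.6, 1.6]
grip_width: 85.5
finger_force: 2.2
```

```bash
cat >> h.py <<'E'
C=np.array([541.5,-192.]);A=np.radians(-82);U=np.array([np.cos(A),np.sin(A)]);V=np.array([-U[1],U[0]])
def pf(p): p=np.array(p)[:2]-C; return np.round([p@U,p@V],1)
def status():
    s=arm.observe();print("tcp",s["tcp_pos"].round(1),s["eef_rot"].round(1),"pf",pf(s["tcp_pos"]),"F",s["force"].round(1),"w",s["grip_width"].round(1),"t",s["t"])
    for n in("scene","side","wrist"):
        f=arm.grab_frame(n)
        try:
            c,sz,a,b=plugfit(f,n=="wrist"); 
            h=a-90 if sz[1]>sz[0] else a-180
            print(n,c,pf(c),sz,"heading-axis",round(h+82,2))
        except Exception as e: print(n,e)
E
python3 -c "
from h import *
status()"
```

```text
Traceback (most recent call last):
  File "h.py", line 35, in status
    s=arm.observe();print("tcp",s["tcp_pos"].round(1),s["eef_rot"].round(1),"pf",pf(s["tcp_pos"]),"F",s["force"].round(1),"w",s["grip_width"].round(1),"t",s["t"])
                                                                                                                              ^^^^^^^^^^^^^^^^^^^^^
AttributeError: 'float' object has no attribute 'round'
```

Emit:
{"method": "carry_out", "body": {
  "rows": "0 0 0 0.005 0 0 0; 0 0 0 0.01 0 0 0; 0 0 0 0.015 0 0 0; 0 0 0 0.02 0 0 0; 0 0 0 0.025 0 0 0; 0 0 0 0.03 0 0 0; 0 0 0 0.035 0 0 0; 0 0 0 0.04 0 0 0"
}}

```text
t: 13.78
tcp_pos: [617.5, 182.6, 15.1]
eef_rot: [-180.0, 0.2, -172.0]
force: [4.7, -1.4, 1.4]
grip_width: 85.3
finger_force: 2.4
```

```bash
sed -i 's/s\["grip_width"\].round(1)/round(float(s["grip_width"]),1)/' h.py; python3 -c "
from h import *
status()"
```

```text
tcp [617.5 182.6  15.1] [-180.     0.2 -172. ] pf [-360.3  127.4] F [ 4.7 -1.4  1.4] w 85.3 t 13.7833
scene [546.3 139.7] [-327.8   50.9] [87.7 84.8] heading-axis -90.12
side [ 6.2 64.7] [-328.7 -494.4] [205.5 210.2] heading-axis -7.87
wrist attempt to get argmax of an empty sequence
```

Emit:
{"method": "carry_out", "body": {
  "rows": "0 0 0 0.005 0 0 0; 0 0 0 0.01 0 0 0; 0 0 0 0.015 0 0 0; 0 0 0 0.02 0 0 0; 0 0 0 0.025 0 0 0; 0 0 0 0.03 0 0 0; 0 0 0 0.035 0 0 0; 0 0 0 0.04 0 0 0"
}}

```text
t: 14.6
tcp_pos: [577.8, 177.7, 14.8]
eef_rot: [180.0, 0.2, -172.1]
force: [5.6, 1.0, 1.2]
grip_width: 85.8
finger_force: 2.8
```

Emit:
{"method": "carry_out", "body": {
  "rows": "0 0 0 0.005 0 0 0; 0 0 0 0.009 0 0 0; 0 0 0 0.012 0 0 0; 0 0 0 0.014 0 0 0; 0 0 0 0.015 0 0 0; 0 0 0 -0.01 0 0 0; 0 0 0 -0.04 0 0 0; 0 0 0 -0.06 0 -0.03 0"
}}

```text
t: 15.27
tcp_pos: [633.1, 184.8, 39.1]
eef_rot: [-180.0, -0.6, -172.0]
force: [-0.7, 0.3, -0.5]
grip_width: 85.6
finger_force: 0.0
```

Emit:
{"method": "carry_out", "body": {
  "rows": "0 0 0 0 0 -0.04 0; 0 0 0 0 0 -0.08 0; 0 0 0 0 0 -0.12 0; 0 0 0 -0.04 0 -0.15 0; 0 0 0 -0.06 0 -0.17 0; 0 0 0 -0.06 0 -0.17 0; 0 0 0 -0.06 0 -0.17 0"
}}

```text
t: 15.85
tcp_pos: [696.3, 194.2, 215.6]
eef_rot: [180.0, 0.1, -172.0]
force: [-0.1, 0.2, -1.0]
grip_width: 85.6
finger_force: 0.0
```

```bash
python3 -c "
from h import *
status()
f=arm.grab_frame('wrist');cv2.imwrite('pics/w5.png',f['frame'][:,:,::-1]);g=arm.grab_frame('scene');cv2.imwrite('pics/s5.png',g['frame'][:,:,::-1])
for F,b in((f,1),(g,0)):
    for n,c in (('plug',0),):
        print([(d['pixel'],round(d['p'],2),pf(onz(F,d['pixel'],0,b))) for d in arm.landmark_of(['scene','wrist'][b],n)])
"
```

```text
tcp [696.3 194.2 215.6] [ 1.80e+02  1.00e-01 -1.72e+02] pf [-360.9  207. ] F [-0.1  0.2 -1. ] w 85.6 t 15.85
scene [-85.4 455.4] [-728.3 -530.7] [594.3 221.9] heading-axis -93.74
side [ 6.2 64.2] [-328.2 -494.4] [205.5 209.2] heading-axis -7.87
wrist [525.7 184.7] [-375.2   36.8] [ 49.7 180.3] heading-axis 0.32
[([337.9, 12.3], 0.79, array([-376.1,    8.2]))]
[([299.1, 253.3], 0.75, array([-371.9,    9.6])), ([455.1, 202.7], 0.67, array([-825. ,   81.9]))]
```

Brick now at about (−375,+6.7) on the port's axis, 0.3° off it. Next I go behind it and push along the axis.

Emit:
{"method": "carry_out", "body": {
  "rows": "0 0 0.12 0.016 0.011 0 76; 0 0 0.24 0.032 0.022 0 76; 0 0 0.36 0.048 0.033 0 76; 0 0 0.48 0.064 0.044 0 76; 0 0 0.6 0.08 0.055 0 76; 0 0 0.72 0.096 0.066 0 76; 0 0 0.84 0.112 0.077 0 76; 0 0 0.96 0.128 0.088 0 76"
}}

```text
t: 16.87
tcp_pos: [555.0, 263.4, 214.0]
eef_rot: [-180.0, -0.0, 132.6]
force: [0.2, 0.2, 0.0]
grip_width: 60.1
finger_force: 0.0
```

Emit:
{"method": "carry_out", "body": {
  "rows": "0 0 0.12 0.017 -0.006 0.01 76; 0 0 0.24 0.034 -0.012 0.02 76; 0 0 0.36 0.051 -0.018 0.03 76; 0 0 0.48 0.068 -0.023 0.04 76; 0 0 0.6 0.084 -0.029 0.05 76; 0 0 0.611 0.084 -0.029 0.06 76; 0 0 0.611 0.084 -0.029 0.06 76; 0 0 0.611 0.084 -0.029 0.06 76"
}}

```text
t: 17.53
tcp_pos: [478.0, 304.6, 153.9]
eef_rot: [-180.0, 0.0, 98.1]
force: [-0.2, 0.6, 0.1]
grip_width: 60.3
finger_force: 0.0
```

```bash
python3 -c "
from h import *
status()
f=arm.grab_frame('wrist');cv2.imwrite('pics/w6.png',f['frame'][:,:,::-1]);g=arm.grab_frame('side');cv2.imwrite('pics/s6.png',g['frame'][:,:,::-1])
print(plugfit(g,box=(200,170,345,330)))
im=f['frame'].astype(int);print(im[300:430:30,200:450:40].tolist())
"
```

```text
tcp [478.  304.6 153.9] [-180.     0.    98.1] pf [-500.6    6.2] F [-0.2  0.6  0.1] w 60.3 t 17.5333
scene [61.7 27.3] [-283.9 -444.6] [148.1 202.7] heading-axis 81.66
side [ 6.2 65. ] [-329.  -494.3] [205.5 210.9] heading-axis -7.87
wrist [486.9 243.5] [-438.9    6.5] [108.5  53.3] heading-axis -90.46
(array([487.3, 245.1]), array([110.9,  55.7]), 7.54, array([292, 246,  53,  23], dtype=int32))
[[[135, 138, 143], [24, 22, 24], [246, 246, 246], [246, 246, 246], [246, 246, 246], [28, 27, 29], [134, 137, 142]], [[43, 44, 47], [26, 25, 26], [222, 218, 207], [246, 246, 246], [246, 246, 246], [26, 25, 27], [43, 45, 49]], [[41, 43, 47], [77, 79, 83], [222, 217, 205], [221, 217, 205], [221, 218, 206], [66, 67, 70], [42, 44, 48]], [[42, 43, 47], [42, 43, 48], [135, 130, 122], [221, 216, 204], [156, 151, 141], [46, 47, 51], [41, 43, 47]], [[34, 35, 38], [39, 39, 43], [28, 29, 31], [42, 45, 49], [27, 27, 30], [42, 44, 47], [30, 30, 33]]]
```

Emit:
{"method": "carry_out", "body": {
  "rows": "0 0 0 0 0 0.035 76; 0 0 0 0 0 0.07 76; 0 0 0 0 0 0.1 76; 0 0 0 0 0 0.125 76; 0 0 0 0 0 0.137 76; 0 0 0 -0.005 0 0.139 76; 0 0 0 -0.01 0 0.139 76; 0 0 0 -0.015 0 0.139 76"
}}

```text
t: 18.45
tcp_pos: [480.9, 290.0, 16.6]
eef_rot: [179.9, -0.0, 98.0]
force: [0.9, -0.3, 0.3]
grip_width: 60.0
finger_force: 0.0
```

Emit:
{"method": "carry_out", "body": {
  "rows": "0 0 0 -0.004 0 0 76; 0 0 0 -0.008 0 0 76; 0 0 0 -0.012 0 0 76; 0 0 0 -0.017 0 0 76; 0 0 0 -0.023 0 0 76; 0 0 0 -0.03 0 0 76; 0 0 0 -0.037 0 0 76; 0 0 0 -0.044 0 0 76"
}}

```text
t: 19.12
tcp_pos: [487.4, 247.6, 16.7]
eef_rot: [179.8, -0.1, 98.0]
force: [-0.2, 7.7, 3.9]
grip_width: 60.1
finger_force: 3.7
```

Emit:
{"method": "carry_out", "body": {
  "rows": "0 0 0 -0.008 0 0 76; 0 0 0 -0.016 -0.001 0 76; 0 0 0 -0.024 -0.001 0 76; 0 0 0 -0.032 -0.001 0 76; 0 0 0 -0.04 -0.002 0 76; 0 0 0 -0.048 -0.002 0 76; 0 0 0 -0.056 -0.002 0 76; 0 0 0 -0.064 -0.003 0 76"
}}

```text
t: 19.78
tcp_pos: [493.6, 183.5, 16.7]
eef_rot: [179.8, -0.1, 98.0]
force: [0.8, 7.7, 3.0]
grip_width: 59.9
finger_force: 3.7
```

```bash
python3 -c "
from h import *
status()
g=arm.grab_frame('side')
print(plugfit(g,box=(200,150,345,330)))
"
```

```text
tcp [493.6 183.5  16.7] [ 1.798e+02 -1.000e-01  9.800e+01] pf [-378.5    4.8] F [0.8 7.7 3. ] w 59.9 t 19.7833
scene [79.4 79.1] [-332.8 -419.9] [ 99.9 220.2] heading-axis 58.44
side [ 6.  64.8] [-328.8 -494.5] [211.4 205.8] heading-axis -8.21
wrist [445.4 148.2] [-350.3  -47.8] [ 6.8 18.8] heading-axis -2.73
(array([573.9,   6.2]), array([64.9, 22.9]), 18.81, array([315, 181,  28,   7], dtype=int32))
```

Emit:
{"method": "carry_out", "body": {
  "rows": "0 0 0 -0.009 0 0 76; 0 0 0 -0.018 -0.001 0 76; 0 0 0 -0.027 -0.001 0 76; 0 0 0 -0.036 -0.001 0 76; 0 0 0 -0.045 -0.002 0 76; 0 0 0 -0.054 -0.002 0 76; 0 0 0 -0.063 -0.002 0 76; 0 0 0 -0.072 -0.003 0 76"
}}

```text
t: 20.65
tcp_pos: [499.7, 111.8, 15.9]
eef_rot: [179.9, -0.1, 98.0]
force: [0.2, 8.2, 4.7]
grip_width: 60.0
finger_force: 4.4
```

Emit:
{"method": "carry_out", "body": {
  "rows": "0 0 0 -0.009 0 0 76; 0 0 0 -0.018 0 0 76; 0 0 0 -0.027 -0.001 0 76; 0 0 0 -0.036 -0.001 0 76; 0 0 0 -0.045 -0.001 0 76; 0 0 0 -0.054 -0.001 0 76; 0 0 0 -0.06 -0.001 0 76; 0 0 0 -0.064 -0.001 0 76"
}}

```text
t: 21.32
tcp_pos: [507.3, 48.1, 15.9]
eef_rot: [179.9, -0.1, 97.9]
force: [-1.4, 9.6, 6.9]
grip_width: 59.8
finger_force: 5.2
```

Emit:
{"method": "carry_out", "body": {
  "rows": "0 0 0 0.005 0 0 76; 0 0 0 0.02 0 0 76; 0 0 0 0.02 0 -0.035 76; 0 0 0 0.02 0 -0.07 76; 0 0 0 0.02 0 -0.105 76; 0 0 0 0.02 0 -0.135 76; 0 0 0 0.02 0 -0.135 76; 0 0 0 0.02 0 -0.135 76"
}}

```text
t: 21.98
tcp_pos: [504.9, 67.6, 151.9]
eef_rot: [179.8, 0.0, 98.0]
force: [0.3, -0.1, 0.1]
grip_width: 59.8
finger_force: 0.0
```

```bash
python3 -c "
from h import *
status()
g=arm.grab_frame('side');cv2.imwrite('pics/s7.png',g['frame'][:,:,::-1])
print(plugfit(g,box=(300,150,450,250)));f=arm.grab_frame('wrist');cv2.imwrite('pics/w7.png',f['frame'][:,:,::-1])
"
```

```text
tcp [504.9  67.6 151.9] [179.8   0.   98. ] pf [-2.622e+02 -1.000e-01] F [ 0.3 -0.1  0.1] w 59.8 t 21.9833
scene [513.9  10.1] [-204.     0.8] [107.8  53.9] heading-axis -89.97
side [ 5.3 65. ] [-329.1 -495.2] [211.7 207.4] heading-axis -8.14
wrist [511.5  10. ] [-204.2   -1.6] [105.3  54.4] heading-axis -90.38
(array([513.7,  13.6]), array([111.8,  55.8]), 7.24, array([325, 184,  50,  19], dtype=int32))
```

View pics/w7.png

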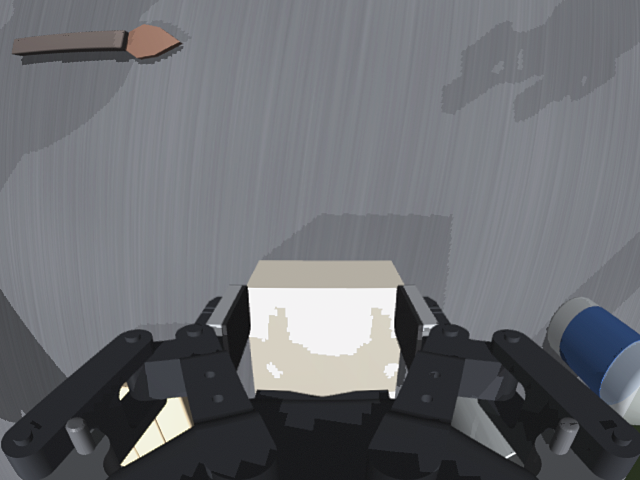

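The wrist view shows the brick squarely ahead of the fingers (rear edge (250–400,262)). All three cameras put it within 1.6 mm of the axis and under 1° off it. I'll lower and push it in gently.

Emit:
{"method": "carry_out", "body": {
  "rows": "0 0 0 0 0 0.035 76; 0 0 0 0 0 0.07 76; 0 0 0 0 0 0.105 76; 0 0 0 0 0 0.13 76; 0 0 0 -0.004 0 0.136 76; 0 0 0 -0.01 0 0.136 76; 0 0 0 -0.014 0 0.136 76; 0 0 0 -0.018 0 0.136 76"
}}

```text
t: 22.9
tcp_pos: [507.5, 48.8, 15.5]
eef_rot: [179.9, 0.0, 97.9]
force: [-1.0, -0.1, -0.3]
grip_width: 60.0
finger_force: 0.0
```

Emit:
{"method": "carry_out", "body": {
  "rows": "0 0 0 -0.005 0 0 76; 0 0 0 -0.01 0 0 76; 0 0 0 -0.015 0 0 76; 0 0 0 -0.02 0 0 76; 0 0 0 -0.025 0 0 76; 0 0 0 -0.03 0 0 76; 0 0 0 -0.035 0 0 76; 0 0 0 -0.04 0 0 76"
}}

```text
t: 23.57
tcp_pos: [512.9, 9.8, 15.9]
eef_rot: [179.9, -0.0, 97.9]
force: [-1.1, 6.9, 1.5]
grip_width: 60.2
finger_force: 3.0
```

Emit:
{"method": "carry_out", "body": {
  "rows": "0 0 0 -0.004 0 0 76; 0 0 0 -0.008 0 0 76; 0 0 0 -0.012 0 0 76; 0 0 0 -0.016 0 0 76; 0 0 0 -0.02 0 0 76; 0 0 0 -0.024 0 0 76; 0 0 0 -0.028 0 0 76; 0 0 0 -0.032 0 0 76"
}}

```text
t: 24.23
tcp_pos: [517.2, -21.8, 15.9]
eef_rot: [179.9, -0.0, 97.9]
force: [-0.9, 6.1, 1.7]
grip_width: 60.0
finger_force: 3.1
```

Emit:
{"method": "carry_out", "body": {
  "rows": "0 0 0 -0.004 0 0 76; 0 0 0 -0.008 0 0 76; 0 0 0 -0.012 0 0 76; 0 0 0 -0.016 0 0 76; 0 0 0 -0.02 0 0 76; 0 0 0 -0.024 0 0 76; 0 0 0 -0.028 0 0 76; 0 0 0 -0.032 0 0 76"
}}

```text
t: 24.9
tcp_pos: [521.5, -53.5, 15.9]
eef_rot: [179.9, -0.0, 97.9]
force: [-0.7, 6.6, 2.5]
grip_width: 59.8
finger_force: 3.2
```

Emit:
{"method": "carry_out", "body": {
  "rows": "0 0 0 -0.004 0 0 76; 0 0 0 -0.008 0 0 76; 0 0 0 -0.012 0 0 76; 0 0 0 -0.016 0 0 76; 0 0 0 -0.02 0 0 76; 0 0 0 -0.024 0 0 76; 0 0 0 -0.028 0 0 76; 0 0 0 -0.032 0 0 76"
}}

```text
t: 25.57
tcp_pos: [525.8, -85.2, 15.9]
eef_rot: [179.9, -0.0, 97.9]
force: [-1.4, 7.3, 3.1]
grip_width: 59.9
finger_force: 3.3
```

Emit:
{"method": "carry_out", "body": {
  "rows": "0 0 0 -0.003 0 0 76; 0 0 0 -0.006 0 0 76; 0 0 0 -0.009 0 0 76; 0 0 0 -0.012 0 0 76; 0 0 0 -0.015 0 0 76; 0 0 0 -0.017 0 0 76; 0 0 0 -0.019 0 0 76; 0 0 0 -0.02 0 0 76"
}}

```text
t: 26.23
tcp_pos: [528.5, -105.0, 15.9]
eef_rot: [179.9, -0.0, 97.9]
force: [-1.2, 8.2, 2.6]
grip_width: 60.1
finger_force: 3.5
```

Emit:
{"method": "carry_out", "body": {
  "rows": "0 0 0 -0.001 0 0 76; 0 0 0 -0.002 0 0 76; 0 0 0 -0.003 0 0 76; 0 0 0 -0.004 0 0 76"
}}

```text
t: 26.57
tcp_pos: [529.0, -108.7, 15.9]
eef_rot: [179.9, -0.0, 97.9]
force: [-1.3, 8.1, 2.7]
grip_width: 59.6
finger_force: 3.4
```

Emit:
{"method": "carry_out", "body": {
  "rows": "0 0 0 -0.001 0 0 76; 0 0 0 -0.002 0 0 76; 0 0 0 -0.003 0 0 76"
}}

```text
t: 26.82
tcp_pos: [529.4, -111.7, 15.9]
eef_rot: [179.9, -0.0, 97.9]
force: [-0.7, 6.5, 2.0]
grip_width: 60.1
finger_force: 3.4
```

Emit:
{"method": "carry_out", "body": {
  "rows": "0 0 0 -0.001 0 0 76; 0 0 0 -0.002 0 0 76"
}}

```text
t: 26.98
tcp_pos: [529.7, -113.7, 15.9]
eef_rot: [179.9, -0.0, 97.9]
force: [-0.7, 6.9, 1.8]
grip_width: 60.1
finger_force: 3.4
```

Emit:
{"method": "carry_out", "body": {
  "rows": "0 0 0 -0.001 0 0 76; 0 0 0 -0.002 0 0 76"
}}

```text
t: 27.15
tcp_pos: [529.9, -115.7, 15.9]
eef_rot: [179.9, -0.0, 97.9]
force: [-0.7, 7.4, 3.4]
grip_width: 59.9
finger_force: 3.4
```

Emit:
{"method": "carry_out", "body": {
  "rows": "0 0 0 -0.0005 0 0 76; 0 0 0 -0.001 0 0 76"
}}

```text
t: 27.32
tcp_pos: [530.1, -116.7, 15.9]
eef_rot: [179.9, -0.0, 97.9]
force: [-1.0, 7.1, 2.0]
grip_width: 60.3
finger_force: 3.4
```

Emit:
{"method": "carry_out", "body": {
  "rows": "0 0 0 -0.0005 0 0 76; 0 0 0 -0.001 0 0 76"
}}

```text
t: 27.48
tcp_pos: [530.2, -117.6, 15.9]
eef_rot: [179.9, -0.0, 97.9]
force: [-0.9, 11.0, 4.2]
grip_width: 60.4
finger_force: 5.5
```

Emit:
{"method": "carry_out", "body": {
  "rows": "0 0 0 -0.0005 0 0 76; 0 0 0 -0.001 0 0 76"
}}

```text
t: 27.65
tcp_pos: [530.2, -117.6, 15.9]
eef_rot: [179.9, -0.1, 97.9]
force: [-1.7, 17.8, 5.5]
grip_width: 60.2
finger_force: 8.3
```

Emit:
{"method": "carry_out", "body": {
  "rows": "0 0 0 -0.0005 0 0 76; 0 0 0 -0.001 0 0 76"
}}

```text
t: 27.82
tcp_pos: [530.2, -117.6, 15.9]
eef_rot: [180.0, -0.2, 97.9]
force: [-0.7, 23.7, 6.8]
grip_width: 60.1
finger_force: 11.3
```

The brick has stopped on contact where expected, with the force rising gently to 24 N. I'll back off and verify.

Emit:
{"method": "carry_out", "body": {
  "rows": "0 0 0 0.003 0 0 76; 0 0 0 0.01 0 0 76; 0 0 0 0.03 0 0 76; 0 0 0 0.05 0 -0.02 76; 0 0 0 0.06 0 -0.06 76; 0 0 0 0.08 0 -0.1 76; 0 0 0 0.11 0 -0.14 76; 0 0 0 0.11 0 -0.14 76"
}}

```text
t: 28.48
tcp_pos: [517.2, -9.3, 159.9]
eef_rot: [179.5, 0.1, 98.0]
force: [1.4, 0.0, 0.3]
grip_width: 59.7
finger_force: 0.0
```

```bash
python3 -c "
from h import *
status()
g=arm.grab_frame('side');f=arm.grab_frame('scene')
c=plugfit(g,box=(320,130,420,200));print(c,pf(c[0]))
for n,F in(('side',g),('scene',f)):
  for o in('spare','tin','bottle'):print(n,o,[onz(F,d['pixel'],0).round() for d in arm.landmark_of(n,o)])
a=cv2.resize(g['frame'][110:230,260:460],(800,480),interpolation=2)
b=cv2.resize(f['frame'][170:290,120:460],(340,120))
cv2.imwrite('pics/end.png',np.vstack([a,cv2.copyMakeBorder(b,0,0,0,460,0)])[:,:,::-1])
"
```

```text
tcp [517.2  -9.3 159.9] [1.795e+02 1.000e-01 9.800e+01] pf [-184.3    1.3] F [1.4 0.  0.3] w 59.7 t 28.4833
scene [-82.7   9.4] [-286.3 -590.1] [142.6  89.2] heading-axis -12.62
side [ 5.4 65.6] [-329.7 -495. ] [207.1 212.1] heading-axis -7.87
wrist [ 320.1 -126.1] [ -96.1 -210.1] [30.2 62. ] heading-axis 4.88
(array([ 495.7, -157.5]), array([28.6, 40.6]), 9.03, array([376, 153,  14,   9], dtype=int32)) [-40.5 -40.6]
side spare [array([ 363., -147.,    0.])]
side tin [array([ 694., -102.,    0.])]
side bottle [array([770.,   6.,   0.])]
scene spare [array([ 361., -145.,    0.])]
scene tin [array([ 705., -116.,    0.])]
scene bottle [array([773.,  -7.,   0.])]
```

View pics/end.png

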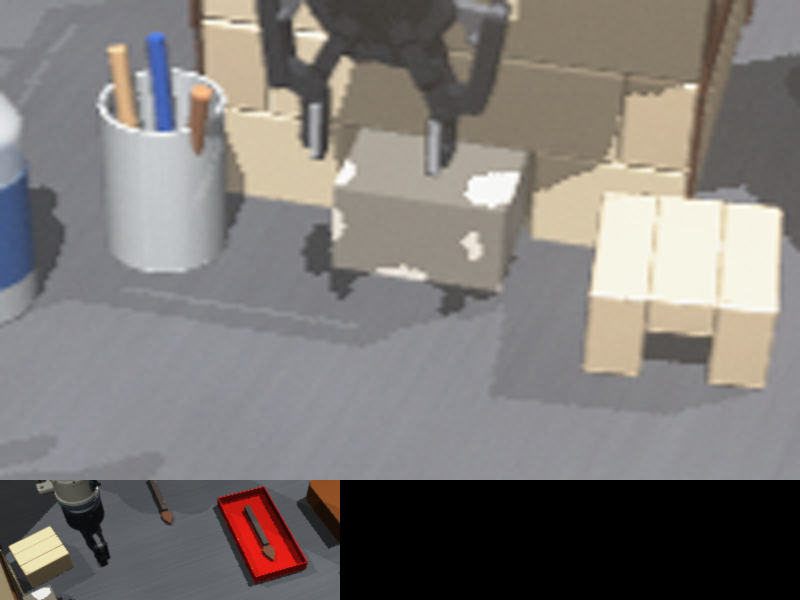

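The picture shows the brick standing squarely in the port. Its rear face's bottom corners are at crop (332,268) and (500,290). The bar lies flat in the tray and the bystanders haven't moved. I'll check the depth before handing in.

```bash
python3 -c "
from h import *
g=arm.grab_frame('side')
for p,z in(((332,268),0),((500,290),0),((334,186),60),((507,207),60)):print(pf(onz(g,(260+p[0]/4,110+p[1]/4),z)))
"
```

```text
[-69.1  53.8]
[-65.6 -56. ]
[-65.1  54.2]
[-61.2 -56.1]
```

```bash
python3 -c "
from plant import arm
print(arm.close_job())"
```

```text
the job is handed in; nothing more can be done
None
```

I handed the job in, but no verdict came back. The bar lies flat in the red tray, the door brick is home against the stop (rear face about 65 mm outside, about 1 mm off the centre line), and the notched brick, tin and bottle are where they were.

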